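Slide the slate lid out of its board and cover the olive dish

TASK

Cover the olive dish with its slate lid, which is stored flush in the channel of the wooden serving board. There is no room to grip it there: press lightly on it (the slate is brittle) and slide it out of the channel's open end until that end overhangs the board by about 40 mm and still lies flat, then take it by the overhanging end, lift it clear and carry it over. Set it down, still held, flat, centred and square on the dish so that no opening is left, then let go; do not let the slate fall onto the worktop, and leave the pepper mill, mug and lemon where they are.

Things in the scene. Friction and masses are not known exactly. Their poses are not given: they have to be found in the camera images.
- board: Light wooden serving board, 190 (x) x 112 mm, fixed. Origin: centre of its underside, on the worktop. A channel 62 mm wide runs along its x axis, floor 40 mm above the worktop; darker rails (25 mm wide on the long sides, 22 mm at the +x end) stand 6 mm above that floor. The channel is open at the -x end (x = -95 mm), which faces roughly toward the robot; the space below it is free.
- slate: Dark grey slate lid, 150 (x) x 58 (y) x 6 mm, 0.09-0.18 kg, flat brass dot mid-top. Origin: centre of its underside; z up. Starts loose in the channel, flush with the rails, x axis along the board's, its -x end 8-16 mm inside the open end. The channel is waxed: less friction than under a fingertip: about 10 N of press drags it; over 60 N against the board breaks it.
- dish: White ceramic olive dish, open on top, 112 (its x) x 46 (its y) x 42 mm high, walls 4 mm, 0.35 kg, standing loose on the worktop; olives inside, well below the rim. Origin: centre of its underside; z up. The rim is 42 mm above the origin.
- mill: Wooden pepper mill, 58 mm wide, 170 mm high, standing; origin at the centre of its underside. Bystander.
- mug: Green and cream mug, 78 x 113 x 101 mm; origin at the centre of its underside. Bystander.
- lemon: Yellow lemon, 78 x 55 x 56 mm; origin at the centre of its underside. Bystander.
Things that resemble listed ones, but are neither listed nor needed, are in the scene too. There is more than one size of the slate; the job needs the largest. Of the things shaped like the board, the wooden one is meant.

How it is judged:
By the outcome, as a careful person would: the job done as asked, in the order asked, and still so for the second after the job is handed in, with the robot touching nothing.
It also fails if it takes over 54 s, if anything falls off the work surface, if the arm or the gripper's body presses on something with over 40 N, if the wrist force passes 120 N, or if a joint passes its speed limit or range.

ROBOT

A 6-joint arm with a two-finger parallel gripper is mounted at the origin on a cart in front of the work surface, level with it; the furniture and walls round the work are solid. World frame = base frame: x ahead of the robot, y to its left, z up, the work surface at z = 0. Lengths are in m, angles in rad, forces in N, time in s.
With the tool pointing down it reaches from about 0.3 to 0.75 m from the base axis. Payload 8.5 kg.
Tool frame: the origin (TCP) lies at the very end of the fingers, on their centre line; the grasp point (between the pads) lies 19 mm behind it; z points along the fingers, y is the direction in which the jaws open and shut (so a half turn about z gives the same grasp; the last joint's range is limited). The gripper opens to 85 mm and grips with 20 to 120 N. Pads are 22 mm wide; open, the fingers measure 114 mm over their backs; the gripper's body (76 mm by 85 mm) begins 54 mm behind the grasp point. The pads swing forward as they close: fully open they stand 13 mm farther back than shut.
Start: joints at [0.963, 0.381, 1.297, -0, 1.464, -0.215], TCP at [0.211, 0.508, 0.231] pointing down, gripper open.
Joint ranges: [-3.11, 3.11], [-0.89, 2.33], [0.22, 2.48], [-1.42, 4.56], [0.17, 2.85], [-2.88, 2.88]. Speed limits (rad/s): [2.39, 2.39, 3.14, 3.14, 3.14, 3.14].

INTERFACE

Orientations are given as a unit quaternion [x, y, z, w].
In Python, from station import robot gives the robot as it stands.
- The arm moves only by the tool jog_arm, never from a script. Its argument "deltas" is a list that holds one entry, the list of rows, each a list of 7 numbers: the shift along the world's x, y, z in mm, then the turn, a rotation vector about the world's x, y, z in degrees, then the opening, from 0 (shut) to 1 (fully open). A call has 1 to 8 rows; each row is the pose to reach, as a shift and turn from the pose commanded when the call began; what a row does not reach only later rows make up. A row lasts 1/8 s, in which the tool goes at most 62.5 mm and 10.7 degrees, less where a joint would pass 70% of its speed; a pose out of reach is approached as far as the arm can. A call with a gripper value outside its range is refused whole. The fingers move at their own pace and stop on an object; "grip_force" is the grip in N (left out, the last holds). Time passes only in rows, so rows that repeat a pose let the fingers close. It gives the time, the measured TCP pose, the force and the opening at its end, in the units of the state.
- robot.state(): the state, without advancing time (a new reading comes with each control period).
- robot.camera(name): name is "scene" or "top"; returns a dict with "img" (480x640x3 uint8, blue, green, red), "depth" (480x640 float32, m along the optical axis (not along the pixel's ray), 0 where there is no reading), "fovy" (degrees; the focal length in pixels is half the picture's height over the tangent of half this angle, whatever the lens; pixels are square), "cx", "cy" (the principal point, pixels), "xyz" and "rotation" of the camera in the world. Camera axes: x right, y down, z forward; pixel columns grow to the right and rows downward; lengths in m; the calibration is good to about 2 mm. A picture is of the moment at which its call begins.
- robot.hand_in(): hands the job in, once; it reports no verdict.
Trained networks look in the newest picture that a camera, given by its name, has taken for a name from the list of things; names that differ only in an ending like _2 or _b are one class to them, and where a whole thing is asked for, a point or a joint stands for the part that bears it (a point fixed in the world has none). Each returns a list of dicts, best first, with "score" (0 to 1); they miss things now and then, are a little off and sometimes report something else, mostly with a low value. They report only what shows in the picture. A call takes as long as a camera call. They do not tell look-alikes from the thing itself.
- robot.boxes_of(camera, thing): "position" ([column, row] as shares, 0 to 1, of the picture: columns of its width, rows of its height, amid what is visible of it).
- robot.outline_of(camera, thing): "region" (480x640 bool, what is visible of it) and "position" ([column, row] as shares, 0 to 1, of the picture: columns of its width, rows of its height, amid what is visible of it).
The state is a dict: "t": time; "joint_positions": joint angles; "qd": joint speeds; "joint_efforts": joint torques, N m; "position": TCP position; "orientation": TCP orientation; "contact_force": force on the tool from outside, world axes, zero at the start; "moment": the same for the moment, N m; "opening": finger opening in m.
Only numpy, scipy, OpenCV 4.12 (cv2) and the standard library are available. Lean on these libraries where they do the work, as an engineer would, in place of code of your own. Each camera call takes 0.05 s, during which the arm holds its last target.

## Working session

There is one attempt and no reset: what is moved stays moved. The work goes in short steps, Python scripts to look and compute and a tool call to move; the robot and the scene stay as the last step left them, time stands still between calls to the robot, and variables do not carry over. Pictures are saved under pics/ and viewed, and the job is handed in when it is done.

Besides the shell and the picture viewer there is one more tool, called as a command line: name --argument value ..., lists and objects as JSON in quotes. jog_arm: Moves the arm, as the interface text tells. Its arguments: {"type":"object","properties":{"deltas":{"type":"array","items":{"type":"array","items":{"type":"array","items":{"type":"number"}}}},"grip_force":{"type":"number"}},"required":["deltas"]}

```bash
mkdir -p pics; ls; cat > h.py <<'E'
import numpy as np, cv2
from station import robot
def cam(n):
    c=robot.camera(n); return c
def f(c): return c["img"].shape[0]/2/np.tan(np.radians(c["fovy"])/2)
def R(c):
    r=np.array(c["rotation"],float)
    if r.shape==(3,3): return r
    from scipy.spatial.transform import Rotation
    return Rotation.from_quat(r.ravel()).as_matrix()
def cloud(c):
    d=c["depth"].astype(float); v,u=np.mgrid[:480,:640]; F=f(c)
    p=np.stack([(u-c["cx"])/F*d,(v-c["cy"])/F*d,d],-1)
    w=p@R(c).T+np.array(c["xyz"]); w[d==0]=np.nan
    return w
def proj(c,p):
    q=(np.atleast_2d(p)-np.array(c["xyz"]))@R(c); return q[:,:2]/q[:,2:]*f(c)+[c["cx"],c["cy"]]
E
python3 - <<'E'
from h import *
print(robot.state())
for n in("scene","top"):
    c=cam(n); cv2.imwrite(f"pics/{n}0.png",c["img"]); print(n,c["fovy"],c["cx"],c["cy"],c["xyz"],c["rotation"])
    for t in("board","slate","dish","mill","mug","lemon"):
        print(t,[(np.round(np.array(o["position"])*[640,480]),round(o["score"],2),int(o["region"].sum())) for o in robot.outline_of(n,t)])
E
```

```text
pics
{'t': 0.0, 'joint_positions': array([ 9.62720331e-01,  3.81197592e-01,  1.29826930e+00, -1.42300838e-05,
        1.46358724e+00, -2.15291349e-01]), 'qd': array([ 7.53872578e-05,  7.08574787e-04,  4.79726181e-04, -2.25050951e-04,
        4.85186137e-04, -1.39136841e-03]), 'joint_efforts': array([ 7.18338488e-04, -4.48462307e+01, -2.31280982e+01, -1.27184467e-04,
        4.74820670e-03,  1.62826586e-05]), 'position': array([0.2103485 , 0.50786802, 0.23070804]), 'orientation': array([ 1.95131478e-01,  9.80776821e-01, -6.72517226e-04, -2.85925625e-04]), 'contact_force': array([ 0.20916825, -0.51068427,  0.62410889]), 'moment': array([ 0.00749555, -0.00499843, -0.01061011]), 'opening': 0.085721695589055}
scene 44.71364150386989 314.71510282550383 241.90077322691914 [-0.26903227 -1.1489406   1.28522573] [ 0.86485917 -0.29836266  0.1323267  -0.38142888]
board [(array([332., 268.]), 0.84, 1577), (array([395., 394.]), 0.83, 3649)]
slate [(array([342., 314.]), 0.8, 369), (array([329., 259.]), 0.73, 714), (array([295., 242.]), 0.61, 270)]
dish [(array([285., 210.]), 0.72, 624)]
mill [(array([343., 200.]), 0.84, 626), (array([331., 262.]), 0.51, 675)]
mug [(array([396., 291.]), 0.76, 1186)]
lemon [(array([194., 204.]), 0.54, 210)]
top 55.546354213680516 315.8057160762105 238.71094353231248 [-0.09787173  0.07288526  1.31157094] [-0.598027    0.75976315 -0.1996592   0.15893354]
board [(array([335., 250.]), 0.96, 1266), (array([495., 259.]), 0.66, 2404)]
slate [(array([298., 263.]), 0.89, 339), (array([401., 262.]), 0.82, 360), (array([348., 248.]), 0.56, 795)]
dish [(array([246., 255.]), 0.81, 573)]
mill [(array([275., 204.]), 0.85, 544)]
mug [(array([402., 211.]), 0.6, 930)]
lemon [(array([179., 332.]), 0.76, 381)]
```

View pics/scene0.png

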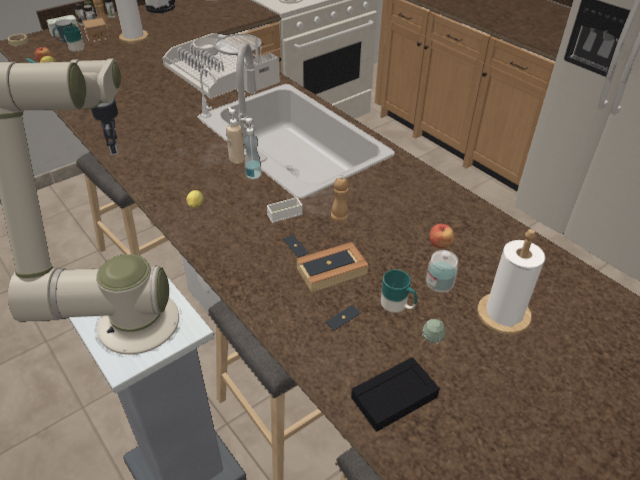

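View pics/top0.png

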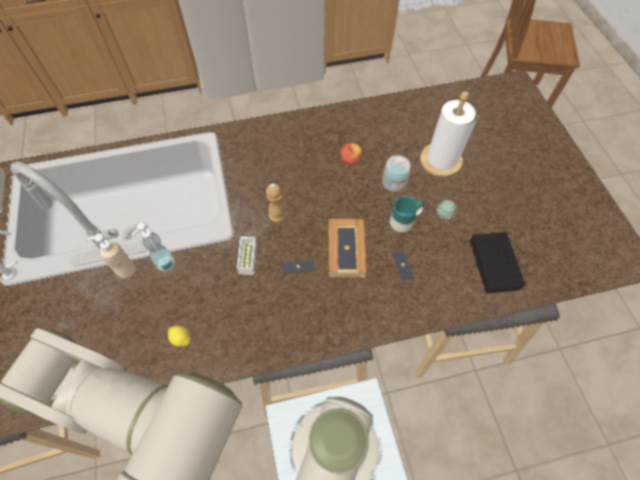

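```bash
python3 - <<'E'
from h import *
for n,(a,b,w,h) in {"scene":(220,150,260,195),"top":(150,160,290,215)}.items():
    c=cam(n); cv2.imwrite(f"pics/{n}crop0.png",cv2.resize(c["img"][b:b+h,a:a+w],None,fx=2.75,fy=2.75,interpolation=cv2.INTER_CUBIC))
E
```

```text
(no output)
```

View pics/scenecrop0.png

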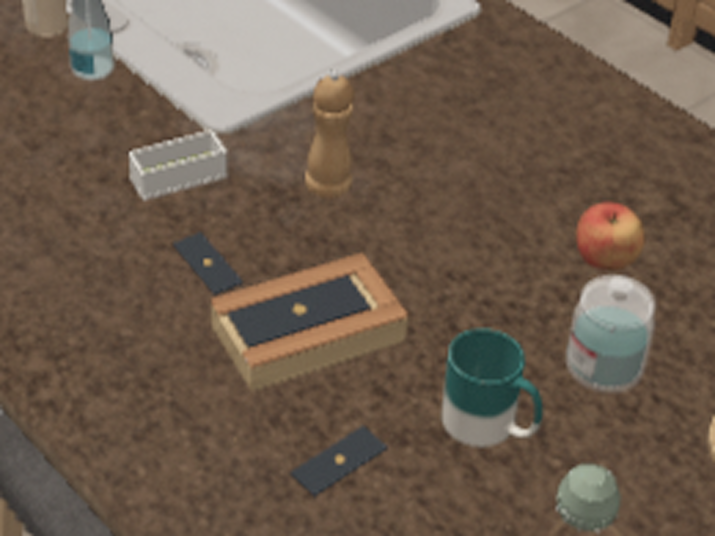

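View pics/topcrop0.png

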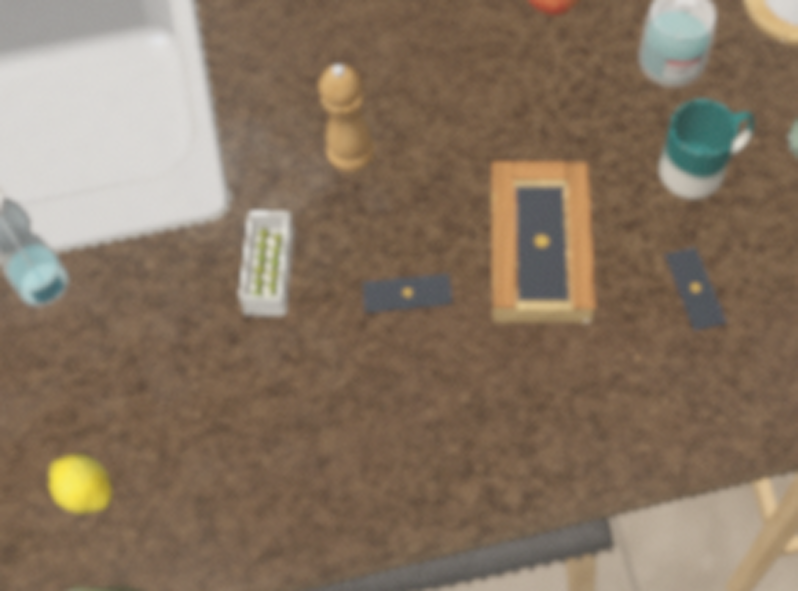

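The scene picture shows three slates: (329,262) in the wooden board, (342,318) and (295,245) loose on the worktop and smaller. There are also two boards, the wooden one at (332,268) and a black tray at (395,394). I choose the slate in the wooden board, and the crop confirms it: largest, in the channel, with the open end toward the robot.

```bash
cat > m.py <<'E'
from h import *
def rayplane(c,uv,z):
    uv=np.atleast_2d(uv).astype(float); d=np.c_[(uv-[c["cx"],c["cy"]])/f(c),np.ones(len(uv))]@R(c).T
    o=np.array(c["xyz"]); return o+d*((z-o[2])/d[:,2])[:,None]
def rect(p):
    (x,y),(w,h),a=cv2.minAreaRect((p[:,:2]*1000).astype(np.float32))
    if w<h: w,h,a=h,w,a+90
    return np.round([x,y,w,h,(a+90)%180-90],1)
E
python3 - <<'E'
from m import *
for n in("scene","top"):
    c=cam(n); W=cloud(c)
    print(n)
    for t,z in(("board",.046),("slate",.046),("dish",.042),("mill",0),("mug",0),("lemon",0)):
        for o in robot.outline_of(n,t):
            m=o["region"]; P=W[m]; P=P[np.isfinite(P[:,2])]
            zt=np.percentile(P[:,2],95)
            T=P[P[:,2]>zt-.008] if t in("board","slate","dish") else P
            v,u=np.nonzero(m)
            rp=rayplane(c,np.c_[u,v],z)
            print(t,round(o["score"],2),"z95",round(zt,4),"top cloud rect",rect(T),"ray",rect(rp),"med",np.round(np.median(P,0)*1000))
E
```

```text
scene
board 0.76 z95 0.0507 top cloud rect [ 557.2 -182.5  192.1  119.8  -14.6] ray [ 549.4 -195.2  206.6  146.7  -13.8] med [ 550. -214.   43.]
board 0.73 z95 0.0491 top cloud rect [ 396.4 -625.9  192.6  115.3   -7.8] ray [ 387.8 -632.   205.3  129.6   -7.7] med [ 387. -632.   42.]
board 0.64 z95 0.0564 top cloud rect [384.7 361.9  51.5  40.4  45.5] ray [383.8 350.3  90.8  51.2  60. ] med [383. 352.  44.]
slate 0.7 z95 0.0095 top cloud rect [ 465.1 -344.6  101.1   42.3    0.6] ray [ 442.2 -371.3   97.8   41.1    2.3] med [ 465. -345.    4.]
slate 0.67 z95 0.0515 top cloud rect [ 545.4 -182.1  152.6   65.2  -13.1] ray [ 546.  -179.7  151.8   61.5  -13.2] med [ 547. -180.   46.]
dish 0.72 z95 0.0437 top cloud rect [604.5 133.9 112.8  57.9 -12.3] ray [595.2 117.3 119.8  93.  -18.1] med [605. 128.  27.]
mill 0.67 z95 0.158 top cloud rect [769.5  36.3 142.1  55.1  50. ] ray [818.7  90.9 266.4  56.   48.4] med [735.  -4.  78.]
mill 0.63 z95 0.0563 top cloud rect [386.9 362.7  72.9  54.4  71.5] ray [406.7 406.1  92.1  57.7  52. ] med [382. 352.  43.]
mug 0.63 z95 0.0999 top cloud rect [ 61
[... 1122 characters left out ...]
8.4 131.5 128.1  52.3 -12.4] med [607. 135.  19.]
mill 0.76 z95 0.1595 top cloud rect [798.6  -1.  164.1  54.5 -10.2] ray [803.5   3.8 161.3  55.8  -4.7] med [733.  11.  84.]
mill 0.59 z95 0.0506 top cloud rect [ 550.6 -180.   163.4   60.7  -13.3] ray [ 571.  -187.9  164.2   62.3  -12.9] med [ 544. -178.   46.]
mug 0.96 z95 0.1002 top cloud rect [ 641.3 -416.7  151.9   75.1  -50.5] ray [ 657.3 -414.5  151.1   93.3  -46.9] med [ 625. -396.   61.]
lemon 0.9 z95 0.0565 top cloud rect [399.  365.2  75.9  58.8  -2.1] ray [404.  373.3  66.1  61.4  -4.4] med [385. 363.  47.]
lemon 0.18 z95 0.0439 top cloud rect [607.7 133.8 116.6  46.9 -14.4] ray [621.9 134.9 132.1  53.6 -14.4] med [608. 134.  20.]
```

```bash
cat > fit.py <<'E'
from m import *
from scipy.optimize import minimize
def box(x,y,a,dx,dy,z0,z1):
    s=np.array([[i*dx/2,j*dy/2] for i in(-1,1) for j in(-1,1)]); ca,sa=np.cos(a),np.sin(a)
    xy=s@np.array([[ca,sa],[-sa,ca]])+[x,y]
    return np.r_[np.c_[xy,np.full(4,z0)],np.c_[xy,np.full(4,z1)]]
S=6
def sil(c,p,b):
    x0,y0,x1,y1=b; im=np.zeros(((y1-y0)*S,(x1-x0)*S),np.uint8)
    q=(proj(c,p)-[x0-.5,y0-.5])*S-.5
    cv2.fillConvexPoly(im,cv2.convexHull(np.round(q*16).astype(np.int32).reshape(-1,1,2)),1,shift=4)
    return im.reshape(y1-y0,S,x1-x0,S).mean((1,3))
def fit(views,dims,x0):
    it=[]
    for c,m in views:
        v,u=np.nonzero(m); b=(max(u.min()-12,0),max(v.min()-12,0),min(u.max()+13,640),min(v.max()+13,480))
        it.append((c,m[b[1]:b[3],b[0]:b[2]].astype(float),b))
    def cost(p): return sum(((sil(c,box(p[0]/1000,p[1]/1000,np.radians(p[2]),*dims),b)-m)**2).sum()/m.sum() for c,m,b in it)
    best=None
    for k in range(3):
        r=minimize(cost,x0 if best is None else best.x,method="Nelder-Mead",options=dict(initial_simplex=np.array(x0 if best is None else best.x)+np.r_[np.zeros((1,3)),np.diag([6,6,4])*(1,-1,.5)[k]],xatol=.02,fatol=1e-5))
        best=r if best is None or r.fun<best.fun else best
    return np.round(best.x,1),round(best.fun,3)
DIM=dict(board=(.19,.112,0,.046),slate=(.15,.058,.040,.046),dish=(.112,.046,0,.042))
def pick(n,t,near,c,W=None):
    W=cloud(c) if W is None else W; out=[]
    for o in robot.outline_of(n,t):
        P=W[o["region"]]; d=np.hypot(*(np.nanmedian(P[:,:2],0)*1000-near[:2])); 
        if d<50: out.append((o["score"],o["region"]))
    return max(out,key=lambda a:a[0])[1] if out else None
E
python3 - <<'E'
from fit import *
g=dict(board=[557,-182,-14.],slate=[547,-178,-14.],dish=[607,134,-14.])
for k in range(2):
  cs={n:(cam(n)) for n in("scene","top")}
  for t in g:
    vs={}
    for n in cs:
        robot_m=pick(n,t,g[t],cs[n])
        if robot_m is not None: vs[n]=(cs[n],robot_m)
    print(t,"both",fit(list(vs.values()),DIM[t],g[t]),{n:fit([v],DIM[t],g[t]) for n,v in vs.items()})
E
```

```text
board both (array([ 560.6, -181. ,  -13.9]), np.float64(1.14)) {'scene': (array([ 560.8, -177.5,  -14.8]), np.float64(0.526)), 'top': (array([ 561.6, -181.8,  -13.9]), np.float64(0.594))}
slate both (array([ 548.1, -177.1,  -13.2]), np.float64(0.114)) {'scene': (array([ 546.1, -175.5,  -13.7]), np.float64(0.047)), 'top': (array([ 549.4, -178.6,  -12.4]), np.float64(0.04))}
dish both (array([608. , 134.5, -14.3]), np.float64(0.122)) {'scene': (array([606.8, 135.5, -14.1]), np.float64(0.041)), 'top': (array([611.1, 133.6, -14.4]), np.float64(0.059))}
board both (array([ 560.7, -181.9,  -14.3]), np.float64(1.242)) {'scene': (array([ 560.1, -177.2,  -13.7]), np.float64(0.586)), 'top': (array([ 561.1, -182.5,  -14.1]), np.float64(0.633))}
slate both (array([ 548.4, -177.2,  -13.1]), np.float64(0.062)) {'scene': (array([ 547.3, -175.6,  -13.2]), np.float64(0.025)), 'top': (array([ 549. , -178. ,  -12.6]), np.float64(0.014))}
dish both (array([608.7, 134. , -14.1]), np.float64(0.107)) {'scene': (array([607. , 135.6, -14. ]), np.float64(0.073)), 'top': (array([609.2, 133.6, -14. ]), np.float64(0.013))}
```

jog_arm --deltas '[[[13,-27,0,0,0,0,0],[40,-80,0,0,0,1,0],[67,-133,0,0,0,2,0],[94,-186,0,0,0,3,0],[121,-239,0,0,0,4,0],[148,-292,0,0,0,5,0],[175,-345,0,0,0,6,0],[202,-398,0,0,0,7,0]]]' --grip_force 40

```text
t: 3.3
position: [0.4131, 0.1082, 0.2316]
orientation: [0.135, 0.991, 0.0, 0.0]
contact_force: [0.8, 0.6, -0.2]
opening: 0.0002
```

jog_arm --deltas '[[[27,-53,0,0,0,1,0],[54,-106,0,0,0,1.4,0],[81,-159,-10,0,0,1.4,0],[108,-212,-30,0,0,1.4,0],[130,-260,-60,0,0,1.4,0],[150,-291,-100,0,0,1.4,0],[150,-291,-125,0,0,1.4,0],[150,-291,-125,0,0,1.4,0]]]'

```text
t: 4.3
position: [0.5617, -0.1807, 0.1046]
orientation: [0.123, 0.992, 0.001, -0.002]
contact_force: [0.1, 0.2, -0.3]
opening: 0.0002
```

jog_arm --deltas '[[[0,0,-30,0,0,0,0],[0,0,-48,0,0,0,0],[0,0,-55,0,0,0,0],[0,0,-56,0,0,0,0],[0,0,-56,0,0,0,0]]]'

```text
t: 4.92
position: [0.563, -0.181, 0.0514]
orientation: [0.123, 0.992, -0.0, 0.001]
contact_force: [0.0, 0.0, 0.2]
opening: 0.0004
```

```bash
python3 - <<'E'
from h import *
for n,(a,b,w,h) in {"scene":(260,190,130,110),"top":(290,180,120,110)}.items():
    c=cam(n); cv2.imwrite(f"pics/{n}crop1.png",cv2.resize(c["img"][b:b+h,a:a+w],None,fx=5,fy=5,interpolation=cv2.INTER_CUBIC))
s=robot.state(); print(s["t"],s["position"],s["contact_force"],s["qd"])
E
```

```text
5.025 [ 0.56284113 -0.18103866  0.05118413] [-0.90066811  0.25410314 -0.32884089] [-0.0017755   0.00360376  0.00138246 -0.00218446 -0.0023797   0.00015445]
```

View pics/scenecrop1.png

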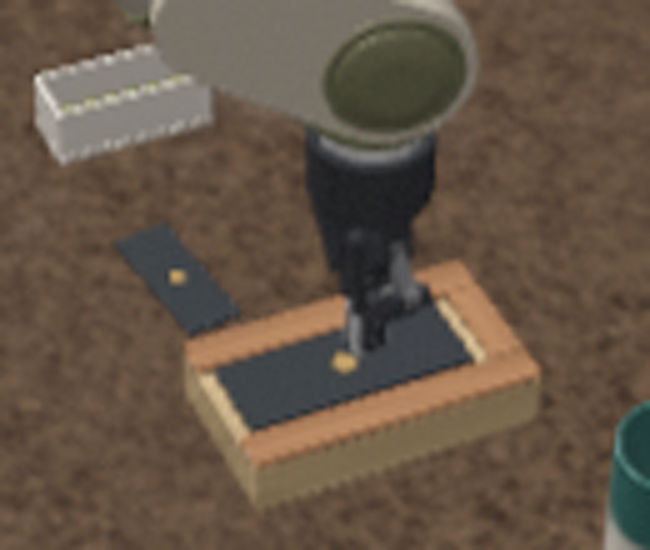

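The crop shows the shut fingertips just above the slate at about (365,345), a little behind the brass dot at (345,362). I'm now lowering in small steps.

jog_arm --deltas '[[[0,0,-2,0,0,0,0],[0,0,-3,0,0,0,0],[0,0,-3,0,0,0,0]]]'

```text
t: 5.4
position: [0.5625, -0.1809, 0.0472]
orientation: [0.123, 0.992, 0.0, -0.0]
contact_force: [-0.4, -0.3, -0.2]
opening: -0.0
```

jog_arm --deltas '[[[0,0,-1,0,0,0,0],[0,0,-1,0,0,0,0]]]'

```text
t: 5.65
position: [0.5625, -0.1809, 0.0462]
orientation: [0.123, 0.992, 0.0, -0.0]
contact_force: [0.7, 0.3, -0.0]
opening: 0.0
```

jog_arm --deltas '[[[0,0,-1,0,0,0,0],[0,0,-1,0,0,0,0]]]'

```text
t: 5.9
position: [0.5626, -0.1809, 0.0461]
orientation: [0.123, 0.992, -0.0, 0.0]
contact_force: [-2.8, 1.7, 6.1]
opening: 0.0
```

jog_arm --deltas '[[[0,0,-0.8,0,0,0,0],[0,0,-0.8,0,0,0,0]]]'

```text
t: 6.15
position: [0.5626, -0.1809, 0.046]
orientation: [0.123, 0.992, -0.0, 0.0]
contact_force: [-4.4, 2.2, 12.9]
opening: -0.0002
```

jog_arm --deltas '[[[-2,0.5,-0.2,0,0,0,0],[-4.9,1.2,-0.2,0,0,0,0],[-7.8,1.9,-0.2,0,0,0,0],[-9.7,2.4,-0.2,0,0,0,0],[-9.7,2.4,-0.2,0,0,0,0]]]'

```text
t: 6.78
position: [0.5546, -0.1794, 0.0461]
orientation: [0.123, 0.992, -0.001, 0.003]
contact_force: [2.1, -0.8, 8.9]
opening: -0.0
```

```bash
cat > look.py <<'E'
from fit import *
import sys
def slate(near,z0=.040):
    cs={n:cam(n) for n in("scene","top")}; vs={}
    for n in cs:
        m=pick(n,"slate",near,cs[n])
        if m is not None: vs[n]=(cs[n],m)
    D=(.15,.058,z0,z0+.006)
    for n,v in vs.items(): print("slate",n,fit([v],D,near),v[1].sum())
    return cs
if __name__=="__main__":
    tag=sys.argv[1]; near=[float(a) for a in sys.argv[2:5]]; cs=slate(near,float(sys.argv[5]) if len(sys.argv)>5 else .040)
    for n,c in cs.items():
        u,v=proj(c,[near[0]/1000,near[1]/1000,.045])[0].astype(int); a,b=max(u-65,0),max(v-50,0)
        cv2.imwrite(f"pics/{n}_{tag}.png",cv2.resize(c["img"][b:b+100,a:a+130],None,fx=5,fy=5,interpolation=cv2.INTER_CUBIC))
    s=robot.state(); print(s["t"],s["position"].round(4),s["contact_force"].round(1),s["opening"])
E
python3 look.py s1 538 -176 -13.5
```

```text
slate scene (array([ 540.1, -175. ,  -13.5]), np.float64(0.307)) 553
6.975 [ 0.5546 -0.1794  0.0461] [ 2.1 -0.9  8.8] 0.0001057903517767002
```

View pics/scene_s1.png

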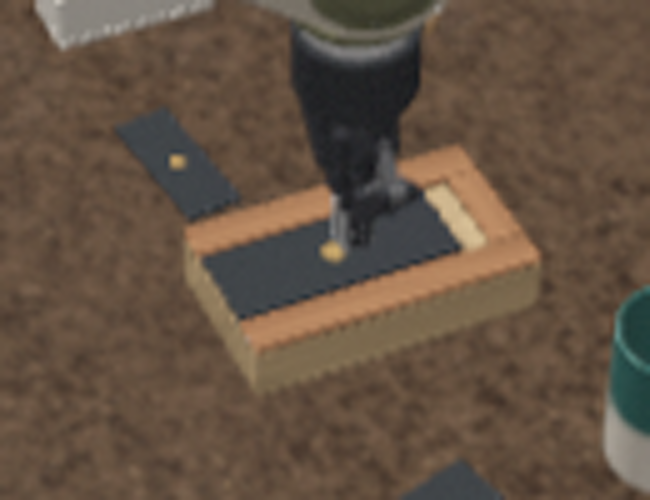

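The slate moves with the finger; its near end is now close to the board's open end at about (215,290), and a gap has opened behind it. Carrying on.

jog_arm --deltas '[[[-2,0.5,-0.3,0,0,0,0],[-4.9,1.2,-0.3,0,0,0,0],[-7.8,1.9,-0.3,0,0,0,0],[-10.7,2.6,-0.3,0,0,0,0],[-13.6,3.4,-0.3,0,0,0,0],[-16.5,4.1,-0.3,0,0,0,0],[-19.4,4.8,-0.3,0,0,0,0],[-19.4,4.8,-0.3,0,0,0,0]]]'

```text
t: 7.98
position: [0.5355, -0.1749, 0.046]
orientation: [0.123, 0.992, -0.001, 0.003]
contact_force: [3.2, -1.1, 10.6]
opening: 0.0002
```

jog_arm --deltas '[[[-2,0.5,0,0,0,0,0],[-4.9,1.2,0,0,0,0,0],[-7.8,1.9,0,0,0,0,0],[-10.7,2.6,0,0,0,0,0],[-13.6,3.4,0,0,0,0,0],[-15.5,3.9,0,0,0,0,0],[-15.5,3.9,0,0,0,0,0]]]'

```text
t: 8.85
position: [0.5202, -0.1711, 0.046]
orientation: [0.123, 0.992, -0.001, 0.004]
contact_force: [3.0, -0.1, 11.6]
opening: -0.0001
```

```bash
python3 look.py s2 504 -167 -13.5
```

```text
slate scene (array([ 506.1, -165.8,  -13. ]), np.float64(0.179)) 630
slate top (array([ 511.1, -168.6,  -14. ]), np.float64(1.147)) 233
9.05 [ 0.5202 -0.1711  0.046 ] [ 2.9 -1.8 11.6] -0.00019670924906089028
```

View pics/scene_s2.png

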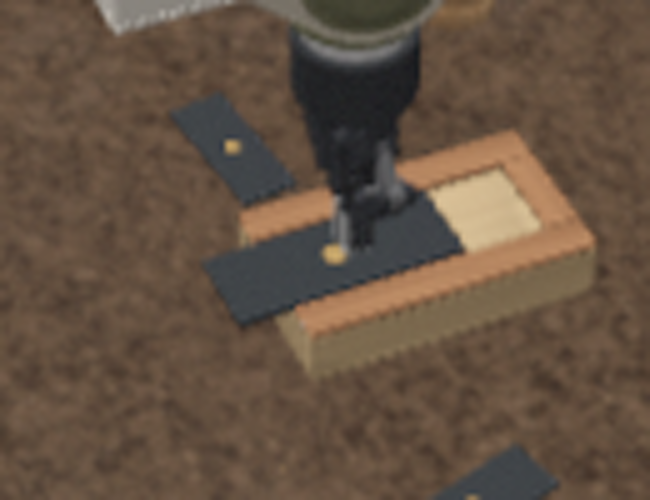

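jog_arm --deltas '[[[-2,0.5,0,0,0,0,0],[-4.5,1.1,0,0,0,0,0],[-6.3,1.6,0,0,0,0,0],[-6.3,1.6,0,0,0,0,0]]]'

```text
t: 9.55
position: [0.514, -0.1695, 0.046]
orientation: [0.123, 0.992, -0.001, 0.004]
contact_force: [3.9, -0.4, 11.1]
opening: -0.0002
```

```bash
python3 look.py s3 500 -166 -13.5; python3 - <<'E'
from h import *
# rear gap & overhang along board axis from scene image
c=cam("scene"); u=np.array([np.cos(np.radians(-14.1)),np.sin(np.radians(-14.1))]); n=np.array([-u[1],u[0]])
for off in(-18,-14,18,22):
    s=np.arange(-150,95,1.); p=np.array([558,-182])+s[:,None]*u+off*n
    def samp(z):
        q=proj(c,np.c_[p/1000,np.full(len(s),z)]).astype(np.float32)
        return cv2.remap(c["img"],q[:,0].reshape(1,-1),q[:,1].reshape(1,-1),cv2.INTER_LINEAR)[0].astype(int)
    for z in(.046,):
        g=samp(z); r=g[:,2]; print(off,z,[(int(s[i]),int(r[i])) for i in range(0,len(s),3) if s[i]<-110 or s[i]>-10])
E
```

```text
slate scene (array([ 498.4, -163.6,  -11.8]), np.float64(0.253)) 589
9.75 [ 0.514  -0.1695  0.046 ] [ 3.8 -0.7 11.1] -0.0002360622508988936
-18 0.046 [(-150, 98), (-147, 101), (-144, 101), (-141, 92), (-138, 67), (-135, 60), (-132, 65), (-129, 66), (-126, 64), (-123, 64), (-120, 65), (-117, 66), (-114, 66), (-111, 66), (-9, 65), (-6, 65), (-3, 64), (0, 65), (3, 66), (6, 65), (9, 73), (12, 125), (15, 187), (18, 210), (21, 212), (24, 212), (27, 212), (30, 211), (33, 210), (36, 209), (39, 208), (42, 207), (45, 207), (48, 205), (51, 203), (54, 201), (57, 202), (60, 204), (63, 208), (66, 209), (69, 188), (72, 170), (75, 179), (78, 187), (81, 187), (84, 184), (87, 180), (90, 177), (93, 156)]
-14 0.046 [(-150, 92), (-147, 97), (-144, 101), (-141, 95), (-138, 69), (-135, 62), (-132, 63), (-129, 64), (-126, 64), (-123, 64), (-120, 64), (-117, 65), (-114, 66), (-111, 65), (-9, 65), (-6, 64), (-3, 64), (0, 63), (3, 65), (6, 64), (9, 65), (12, 125), (15, 194), (18, 212), (21, 213), (24, 213), (27, 213), (30, 212), (33, 211), (36, 210), (39, 209), (42, 208), (45, 207), (48, 206), (51, 205), (54, 
[... 558 characters left out ...]
), (57, 209), (60, 207), (63, 207), (66, 202), (69, 180), (72, 169), (75, 179), (78, 186), (81, 188), (84, 186), (87, 182), (90, 176), (93, 153)]
22 0.046 [(-150, 103), (-147, 103), (-144, 104), (-141, 98), (-138, 79), (-135, 66), (-132, 64), (-129, 66), (-126, 68), (-123, 66), (-120, 66), (-117, 66), (-114, 66), (-111, 65), (-9, 54), (-6, 51), (-3, 47), (0, 46), (3, 53), (6, 60), (9, 67), (12, 126), (15, 192), (18, 211), (21, 209), (24, 204), (27, 210), (30, 210), (33, 207), (36, 206), (39, 210), (42, 207), (45, 203), (48, 208), (51, 209), (54, 203), (57, 200), (60, 201), (63, 203), (66, 197), (69, 174), (72, 164), (75, 181), (78, 188), (81, 188), (84, 185), (87, 182), (90, 177), (93, 155)]
```

View pics/scene_s3.png

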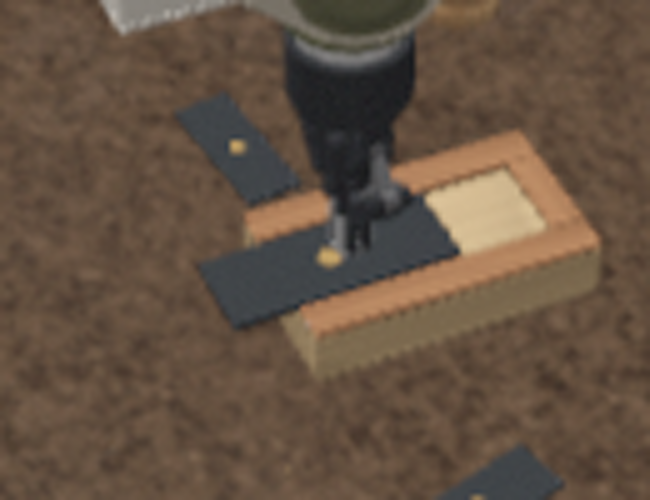

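View pics/top_s3.png

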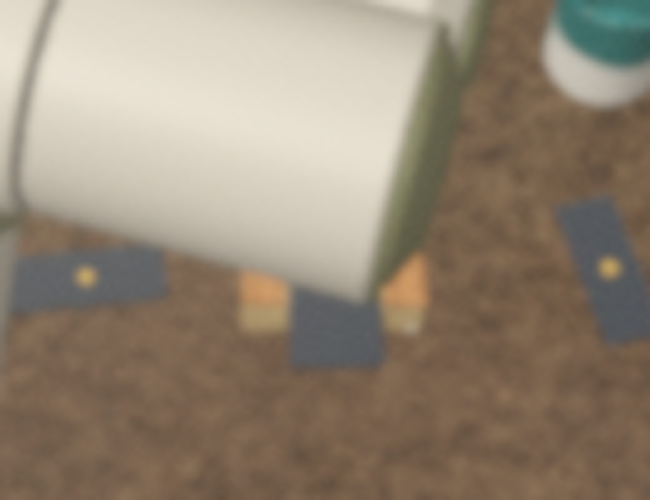

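The slate now runs from about -139 to +12 mm along the board axis, its length checks out at about 150, and it overhangs roughly 42 mm and lies flat. Lifting the finger off, backing toward the robot and looking again.

jog_arm --deltas '[[[0,0,3,0,0,0,0],[0,0,15,0,0,0,0],[0,0,40,0,0,0,0.3],[-15,4,80,0,0,0,0.7],[-50,12,120,0,0,0,1],[-95,23,125,0,0,0,1],[-130,30,125,0,0,0,1],[-130,30,125,0,0,0,1]]]'

```text
t: 10.8
position: [0.3799, -0.1375, 0.1697]
orientation: [0.123, 0.992, -0.0, -0.0]
contact_force: [0.3, -0.1, 0.3]
opening: 0.0851
```

```bash
python3 look.py s4 498 -164 -13.5
```

```text
slate scene (array([ 499.3, -165.3,  -12.7]), np.float64(0.031)) 761
11.0 [ 0.3823 -0.1385  0.1692] [0.2 0.1 0.4] 0.08536966895663622
```

View pics/scene_s4.png

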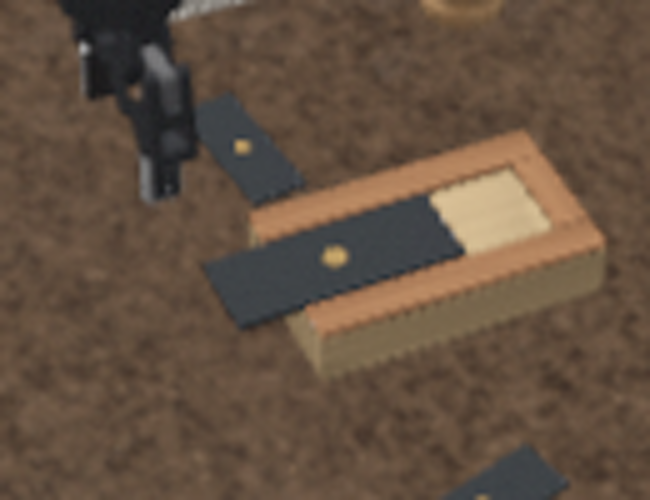

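View pics/top_s4.png

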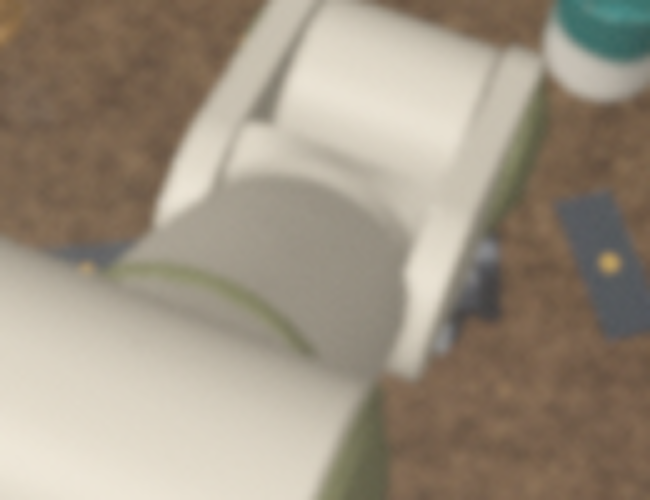

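The slate lies flat with its end overhanging at about (205,265)-(240,325) in the crop. The scene and kinematic estimates agree on its centre, about (500,-166) mm at -13.3°. I'll grip across its width, 20 mm from the end.

jog_arm --deltas '[[[40,-9,0,0,0,0.7,1],[64.4,-15.1,-20,0,0,0.7,1],[64.4,-15.1,-70,0,0,0.7,1],[64.4,-15.1,-95,0,0,0.7,1],[64.4,-15.1,-100,0,0,0.7,1],[64.4,-15.1,-100,0,0,0.7,1]]]'

```text
t: 11.75
position: [0.4466, -0.1535, 0.0694]
orientation: [0.117, 0.993, -0.0, 0.0]
contact_force: [-0.1, 1.1, 0.6]
opening: 0.0854
```

```bash
python3 look.py s5 470 -158 -13.5
```

```text
slate scene (array([ 500.4, -165.1,  -11.8]), np.float64(0.254)) 591
11.95 [ 0.4465 -0.1536  0.0699] [ 1.   0.1 -0.4] 0.08563480656870033
```

View pics/scene_s5.png

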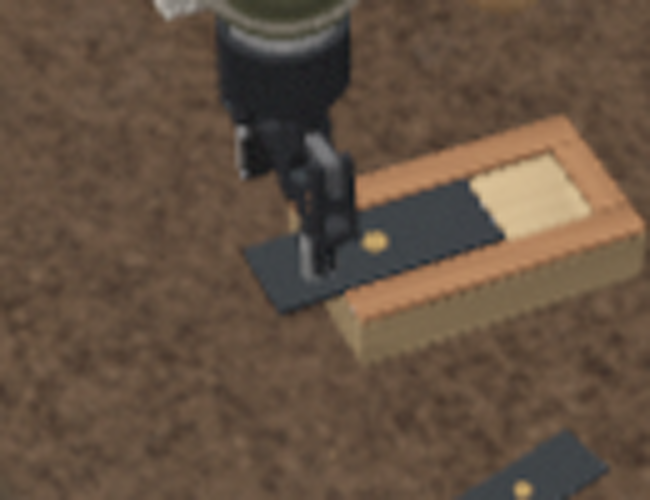

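jog_arm --deltas '[[[0,0,-12,0,0,0,1],[0,0,-26,0,0,0,1],[0,0,-36,0,0,0,1],[0,0,-36,0,0,0,1]]]'

```text
t: 12.45
position: [0.4457, -0.1531, 0.0323]
orientation: [0.117, 0.993, 0.0, -0.001]
contact_force: [0.8, 0.5, 0.1]
opening: 0.085
```

```bash
python3 look.py s6 470 -158 -13.5
```

```text
slate scene (array([ 498.2, -164.1,  -11.5]), np.float64(0.454)) 512
slate top (array([ 502.2, -170. ,  -16.1]), np.float64(3.359)) 86
12.65 [ 0.4462 -0.1534  0.0334] [-0.2 -0.5 -0.3] 0.08558589762787992
```

View pics/scene_s6.png

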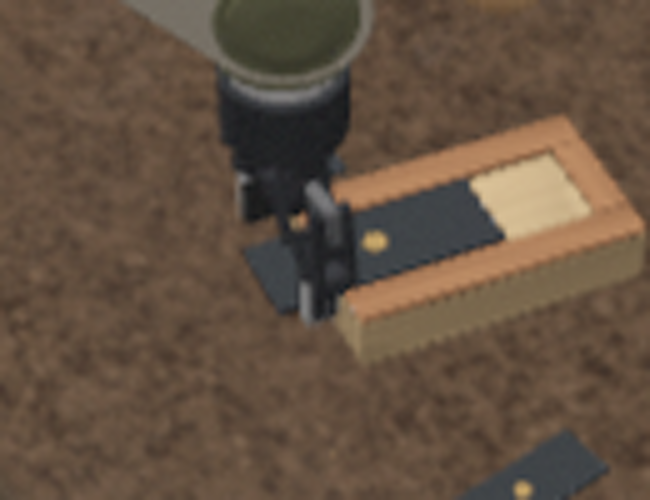

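```bash
python3 - <<'E'
from h import *
c=cam("scene"); u,v=proj(c,[.470,-.158,.045])[0].astype(int); a,b=u-65,v-50
s=np.array([446.5,-153.4]); yv=np.array([.231,.973]); xv=np.array([.973,-.231])
im=cv2.resize(c["img"][b:b+100,a:a+130],None,fx=6,fy=6,interpolation=cv2.INTER_CUBIC)
def P(p): return tuple(int(k) for k in ((proj(c,np.array(p)/1000)[0]-[a,b]+.5)*6))
for k in(-11,11):
  for zt in(46,80):
    q=s-42.5*yv+k*xv; cv2.circle(im,P([*q,zt]),3,(0,0,255),-1)
bb=np.array([558,-182]); bx=np.array([.970,-.244]); by=np.array([.244,.970])
for j in(-56,-31,31,56): 
  for z in(0,46): cv2.circle(im,P([*(bb-95*bx+j*by),z]),3,(0,255,0),-1)
for i in(-75,75):
  for j in(-29,29): cv2.circle(im,P([*(np.array([500,-166])+i*xv+j*yv),46]),3,(255,255,0),-1)
cv2.imwrite("pics/ov1.png",im)
E
```

```text
(no output)
```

View pics/ov1.png

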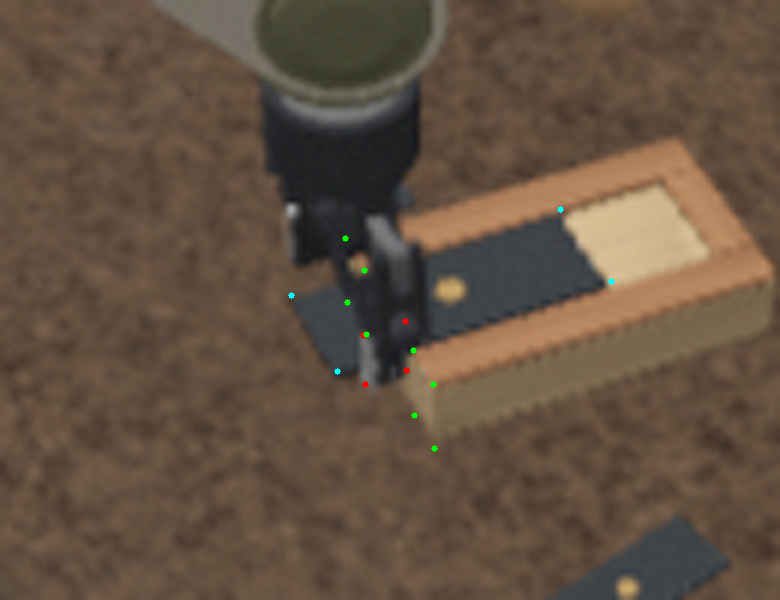

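The overlay fits: the pad dots (red) match the finger, the slate corners (cyan) match, and the board end (green) is clear of the finger by about 9 mm. Lowering, then gripping.

jog_arm --deltas '[[[0,0,-7,0,0,0,1],[0,0,-13.7,0,0,0,1],[0,0,-13.7,0,0,0,1],[0,0,-13.7,0,0,0,0.75],[0,0,-13.7,0,0,0,0.7],[0,0,-13.7,0,0,0,0.6],[0,0,-13.7,0,0,0,0.5],[0,0,-13.7,0,0,0,0.4]]]' --grip_force 60

```text
t: 13.7
position: [0.4461, -0.1534, 0.0198]
orientation: [0.117, 0.993, -0.0, 0.0]
contact_force: [-0.9, 0.7, 5.8]
opening: 0.0568
```

jog_arm --deltas '[[[0,0,0,0,0,0,0.2],[0,0,0,0,0,0,0],[0,0,0,0,0,0,0],[0,0,0,0,0,0,0]]]' --grip_force 80

```text
t: 14.2
position: [0.4462, -0.1534, 0.0199]
orientation: [0.117, 0.993, -0.0, 0.0]
contact_force: [-2.2, -0.1, 6.5]
opening: 0.056
```

```bash
python3 look.py s7 490 -160 -13.5
```

```text
slate scene (array([ 497.9, -162. ,  -14.5]), np.float64(0.671)) 441
14.4 [ 0.4461 -0.1534  0.0198] [-1.8 -0.2  7.2] 0.05624686130120441
```

View pics/scene_s7.png

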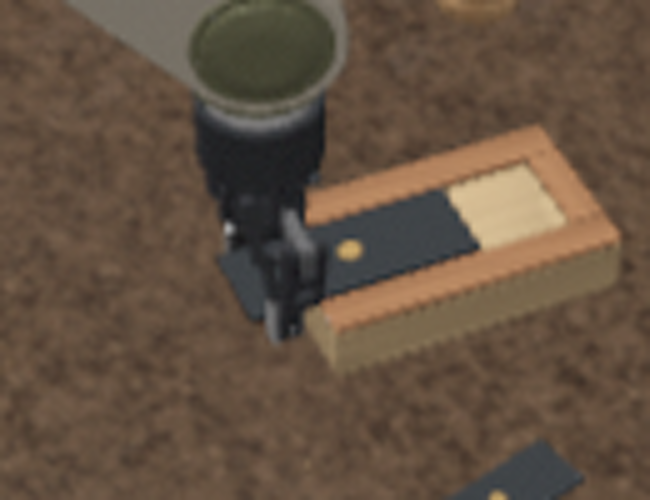

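Gripped: the opening reads 56 mm against a 58 mm slate. Lifting gently.

jog_arm --deltas '[[[0,0,2,0,0,0,0],[0,0,6,0,0,0,0],[0,0,14,0,0,0,0],[0,0,26,0,0,0,0],[0,0,42,0,0,0,0],[0,0,60,0,0,0,0],[0,0,70,0,0,0,0],[0,0,70,0,0,0,0]]]'

```text
t: 15.4
position: [0.4462, -0.1534, 0.09]
orientation: [0.117, 0.993, -0.0, 0.001]
contact_force: [0.4, -0.7, -1.6]
opening: 0.0557
```

```bash
python3 look.py s8 500 -166 -13.5 .110; python3 - <<'E'
from fit import *
c=cam("scene"); W=cloud(c)
for o in robot.outline_of("scene","slate"):
    P=W[o["region"]]; P=P[np.isfinite(P[:,2])]; print(o["score"],len(P),np.nanmedian(P,0).round(3))
    if np.median(P[:,2])>.07:
        P=P[abs(P[:,2]-np.median(P[:,2]))<.025]
        A=np.c_[P[:,:2]-P[:,:2].mean(0),np.ones(len(P))]; k=np.linalg.lstsq(A,P[:,2],rcond=None)[0]
        u=np.array([.973,-.231]); print("slope along, across deg",np.degrees(np.arctan(k[:2]@u)),np.degrees(np.arctan(k[:2]@[.231,.973])),"z",k[2], "s range",np.percentile((P[:,:2]-[.4462,-.1534])@u,[1,99]), "t",np.percentile((P[:,:2]-[.4462,-.1534])@[.231,.973],[1,99]))
E
```

```text
15.6 [ 0.4457 -0.1531  0.0888] [-0.5  0.7 -1.8] 0.056007070462477354
0.86 532 [ 0.519 -0.171  0.114]
slope along, across deg -0.5471865443603976 -0.26440630986466246 z 0.1141536369822693 s range [-0.02068875  0.1283584 ] t [-0.03035621  0.03021299]
0.8 380 [ 0.464 -0.344  0.005]
```

View pics/scene_s8.png

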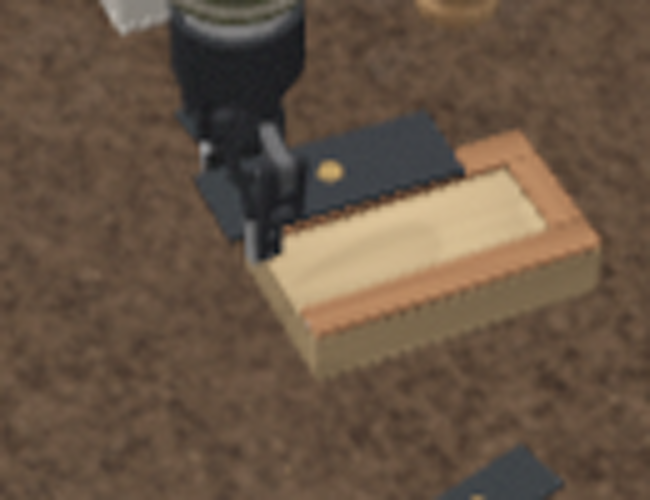

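Held flat: droop is about 0.5°, and its centre sits about 54 mm ahead of the TCP. Carrying it over to the dish.

jog_arm --deltas '[[[2,5,0,0,0,0,0],[6,16,0,0,0,0,0],[13,35,0,0,0,0,0],[22,60,0,0,0,0,0],[32,88,0,0,0,-0.2,0],[42,116,0,0,0,-0.4,0],[52,144,0,0,0,-0.6,0],[62,172,0,0,0,-0.7,0]]]'

```text
t: 16.7
position: [0.5082, 0.0205, 0.0893]
orientation: [0.123, 0.992, 0.0, -0.0]
contact_force: [-0.3, -0.5, -1.5]
opening: 0.0559
```

jog_arm --deltas '[[[10,28,0,0,0,0,0],[20,56,0,0,0,0,0],[29,81,0,0,0,0,0],[37,103,0,0,0,0,0],[43,118,0,0,0,0,0],[46,126,0,0,0,0,0],[47,129,0,0,0,0,0],[47,129,0,0,0,0,0]]]'

```text
t: 17.7
position: [0.5549, 0.1474, 0.0893]
orientation: [0.123, 0.992, -0.0, -0.0]
contact_force: [-0.7, 0.4, -1.6]
opening: 0.0558
```

```bash
python3 look.py s9 608 134 -14 .108; python3 - <<'E'
from fit import *
for n in("scene","top"):
  c=cam(n); W=cloud(c)
  for o in robot.outline_of(n,"slate"):
    P=W[o["region"]]; P=P[np.isfinite(P[:,2])]
    if np.median(P[:,2])>.07:
        P=P[abs(P[:,2]-np.median(P[:,2]))<.02]
        A=np.c_[P[:,:2]-P[:,:2].mean(0),np.ones(len(P))]; k=np.linalg.lstsq(A,P[:,2],rcond=None)[0]
        u=np.array([.970,-.244]); print(n,"slopes",np.degrees(np.arctan(k[:2]@u)),np.degrees(np.arctan(k[:2]@[.244,.97])),"z",k[2],rect(P))
  m=pick(n,"dish",[608,134],c)
  if m is not None: print(n,"dish",m.sum(),fit([(c,m)],DIM["dish"],[608,134,-14.]))
E
```

```text
slate scene (array([611.4, 136.5, -16.6]), np.float64(0.367)) 415
17.9 [0.555  0.1472 0.0894] [-0.7 -0.7 -2.3] 0.055990978267512224
scene slopes -0.890464367129298 -1.7781999594383577 z 0.1150984496227941 [605.9 132.1 151.5  64.4 -13. ]
scene dish 587 (array([607.3, 136.2, -12.5]), np.float64(0.043))
```

View pics/scene_s9.png

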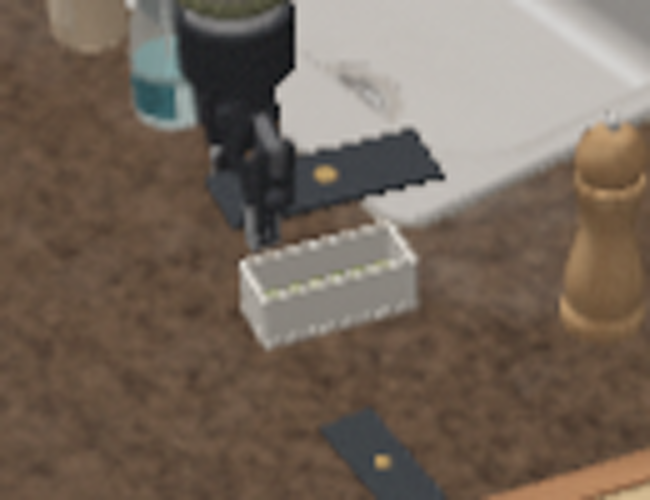

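View pics/top_s9.png

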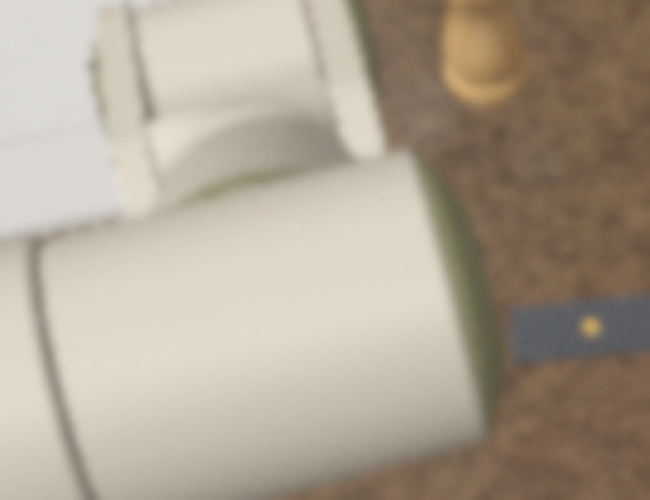

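```bash
cat > dot.py <<'E'
from fit import *
def dot(c,guess,z,r=8):
    u,v=proj(c,np.r_[np.array(guess[:2])/1000,z])[0].round().astype(int)
    g=c["img"][v-r:v+r+1,u-r:u+r+1].astype(float); w=np.clip(g[...,2]-g[...,0]-35,0,None)
    vv,uu=np.mgrid[-r:r+1,-r:r+1]; 
    return [u+(w*uu).sum()/w.sum(),v+(w*vv).sum()/w.sum()],w.sum()
E
python3 - <<'E'
from dot import *
c=cam("scene"); 
for z in(.1135,.1150):
    q,w=dot(c,[608,134],z); print(q,w,(rayplane(c,q,z)*1000).round(1))
u,v=map(int,q)
cv2.imwrite("pics/rim.png",cv2.resize(c["img"][v-15:v+55,u-40:u+40],None,fx=8,fy=8,interpolation=cv2.INTER_NEAREST))
# rim/dish mask by colour as independent measure
for k in range(3):
    c=cam("scene"); m=pick("scene","dish",[608,134],c); print(fit([(c,m)],DIM["dish"],[608,134,-14.]))
E
```

```text
[np.float64(283.5515463917526), np.float64(187.51030927835052)] 388.0 [[608.3 135.1 113.5]]
[np.float64(283.5736842105263), np.float64(187.33157894736843)] 380.0 [[607.8 134.2 115. ]]
(array([607.4, 136.5, -13.6]), np.float64(0.018))
(array([607.3, 136.2, -12.5]), np.float64(0.023))
(array([606.8, 136.2, -13.4]), np.float64(0.018))
```

View pics/rim.png

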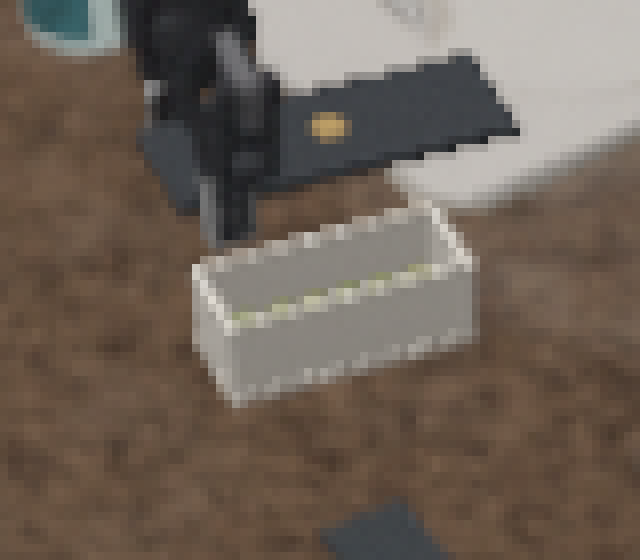

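jog_arm --deltas '[[[0,0,-12,0,0,0,0],[-0.7,1.2,-30,-0.15,-0.6,0.3,0],[-0.7,1.2,-46,-0.15,-0.6,0.3,0],[-0.7,1.2,-56,-0.15,-0.6,0.3,0],[-0.7,1.2,-59,-0.15,-0.6,0.3,0],[-0.7,1.2,-59,-0.15,-0.6,0.3,0]]]'

```text
t: 19.3
position: [0.5545, 0.1489, 0.0304]
orientation: [0.12, 0.993, -0.001, 0.006]
contact_force: [0.3, -0.3, -1.4]
opening: 0.0563
```

```bash
python3 - <<'E'
from dot import *
c=cam("scene"); z=.0555
q,w=dot(c,[608,134],z); print(q,w,(rayplane(c,q,z)*1000).round(1)); u,v=map(int,q)
cv2.imwrite("pics/near1.png",cv2.resize(c["img"][v-30:v+40,u-40:u+40],None,fx=8,fy=8,interpolation=cv2.INTER_CUBIC))
W=cloud(c)
for o in robot.outline_of("scene","slate"):
    P=W[o["region"]]; P=P[np.isfinite(P[:,2])]
    if np.median(P[:,2])>.03:
        P=P[abs(P[:,2]-np.median(P[:,2]))<.012]
        A=np.c_[P[:,:2]-P[:,:2].mean(0),np.ones(len(P))]; k=np.linalg.lstsq(A,P[:,2],rcond=None)[0]
        print("slopes",np.degrees(np.arctan(k[:2]@[.97,-.244])),np.degrees(np.arctan(k[:2]@[.244,.97])),"z",k[2],rect(P))
s=robot.state(); print(s["t"],s["position"],s["contact_force"])
E
```

```text
[np.float64(283.5764705882353), np.float64(200.73176470588234)] 425.0 [[608.4 138.6  55.5]]
slopes 0.04565708043611419 -2.0175801445091492 z 0.05715581857101808 [605.8 136.3 150.1  67.4 -12.9]
19.4 [0.55465785 0.14889646 0.03081865] [-0.271738    0.11999192 -1.80273283]
```

View pics/near1.png

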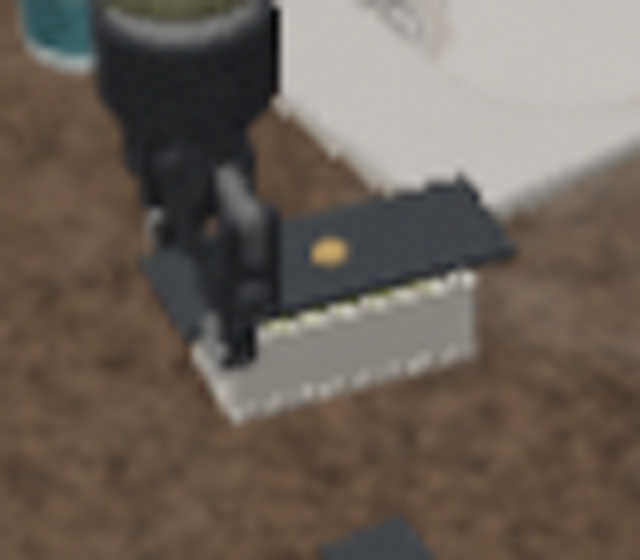

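jog_arm --deltas '[[[-0.3,-1.2,-3,0,0,0,0],[-0.3,-1.2,-6,0,0,0,0],[-0.3,-1.2,-7,0,0,0,0],[-0.3,-1.2,-7,0,0,0,0]]]'

```text
t: 19.9
position: [0.554, 0.1477, 0.0232]
orientation: [0.12, 0.993, -0.001, 0.005]
contact_force: [-0.1, -0.0, -1.5]
opening: 0.0561
```

jog_arm --deltas '[[[0,0,-0.8,0,0,0,0],[0,0,-0.8,0,0,0,0]]]'

```text
t: 20.15
position: [0.554, 0.1477, 0.0225]
orientation: [0.12, 0.993, -0.001, 0.005]
contact_force: [-0.7, 0.7, -1.5]
opening: 0.0559
```

```bash
cat > ov.py <<'E'
from dot import *
import sys
c=cam("scene"); z=float(sys.argv[2])
q,w=dot(c,[608,135],z); P=(rayplane(c,q,z)*1000)[0]; print("dot",np.round(q,2),P.round(1)); u,v=map(int,q); a,b=u-45,v-30
m=pick("scene","dish",[608,134],c,None); 
im=cv2.resize(c["img"][b:b+70,a:a+90],None,fx=8,fy=8,interpolation=cv2.INTER_CUBIC)
def D(p,col,k=3): cv2.circle(im,tuple(int(x) for x in ((proj(c,np.array(p))[0]-[a,b]+.5)*8)),k,col,-1)
for p in box(P[0]/1000,P[1]/1000,np.radians(-13.8),.15,.058,z-.006,z): D(p,(255,255,0))
for (X,Y,A),col in (((607.1,136.1,-13.5),(0,0,255)),((608.2,134.7,-14.1),(0,255,0))):
    for p in box(X/1000,Y/1000,np.radians(A),.112,.046,0,.042): D(p,col,2)
cv2.imwrite(f"pics/ov_{sys.argv[1]}.png",im)
s=robot.state(); print(s["t"],s["position"].round(4),s["contact_force"].round(1),s["opening"])
E
python3 ov.py a .0485
```

```text
dot [283.72 202.48] [608.2 137.9  48.5]
20.25 [0.554  0.1477 0.0225] [-0.8 -0.2 -1.7] 0.05613691426186587
```

View pics/ov_a.png

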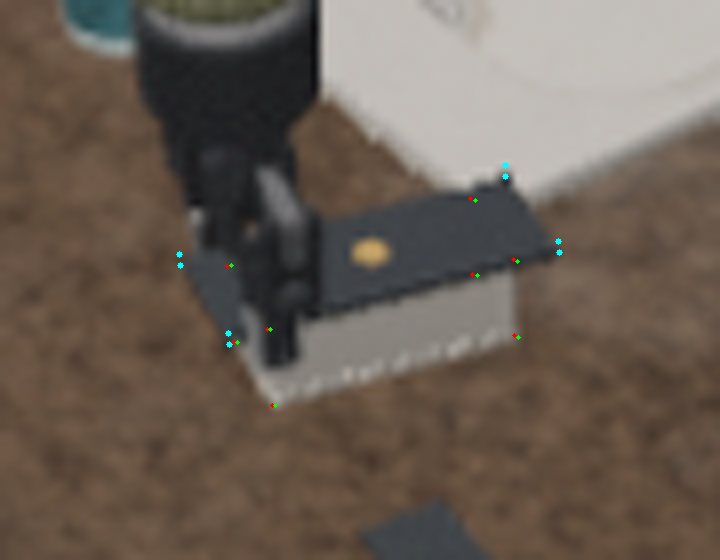

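```bash
python3 - <<'E'
from dot import *
c=cam("scene"); z=.0485
q,w=dot(c,[608,135],z); print(q)
u,v=284,203; r=7
g=c["img"][v-r:v+r,u-r:u+r].astype(int); print((g[...,2]-g[...,0]))
im=cv2.resize(c["img"][v-25:v+30,u-35:u+35],None,fx=11,fy=11,interpolation=cv2.INTER_NEAREST)
cv2.imwrite("pics/zz.png",im)
for t in("slate","dish"):
    m=pick("scene",t,[608,134],c); vv,uu=np.nonzero(m); print(t,m.sum(),uu.min(),uu.max(),vv.min(),vv.max())
    if t=="slate":
        print(fit([(c,m)],(.15,.058,.0425,.0485),[608,134,-14.]))
E
```

```text
[np.float64(283.7081447963801), np.float64(202.52262443438914)]
[[33 31 33 36 38 37 36 34 33 36 31 25 22 13]
 [23 31 35 37 39 38 37 27 24 17  9  3  1 -6]
 [ 7 28 33 27 26 16 12  3  2 -5 -7 -8 -9 -6]
 [-3  7  9  2  2 -5 -7 -8 -7 -7 -8 -9 -7 -8]
 [-4 -7 -6 -7 -8 -7 -7 -8 -6 -7 -8 -7 -8 -7]
 [-2 -5 -9 -7 -8 -8 -7 11 -2 -8 -8 -8 -7 -7]
 [-4 -5 -9 -8 -8 32 70 76 64 18 -8 -7 -7 -7]
 [-2 -5 -7 -9 -6 68 88 91 87 44 -2 -9 -8 -8]
 [-3 -6 -8 -6 -7 45 64 71 64 28 -4 -8 -8 -7]
 [-3 -6 -8 -8 -6 -7  6 24  2 -6 -7 -7 -8 -7]
 [-3 -6 -8 -7 -7 -7 -7 -7 -8 -8 -8 -7 -8 -8]
 [-4 -6 -7 -8 -7 -7 -7 -9 -7 -7 -8 -8 -8 -6]
 [-3 -6 -9 -7 -9 -7 -8 -8 -7 -6 -7 -5 -3  2]
 [-3 -6 -6 -8 -8 -7 -6 -6 -4  2  3  8  9  9]]
slate 370 262 306 194 212
(array([608.7, 136.4, -15.8]), np.float64(0.444))
dish 241 271 301 206 221
```

View pics/zz.png

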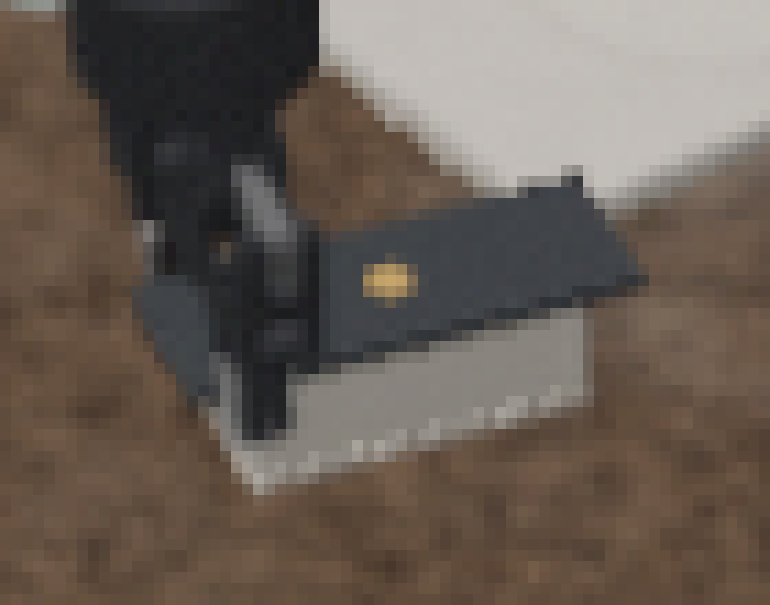

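```bash
sed -i 's/r=8/r=5/; s/-35,0/-15,0/' dot.py; python3 ov.py b .0485
```

```text
dot [283.59 202.76] [607.  136.9  48.5]
20.5 [0.554  0.1477 0.0225] [ 1.  -0.4 -1.1] 0.056128651069505126
```

View pics/ov_b.png

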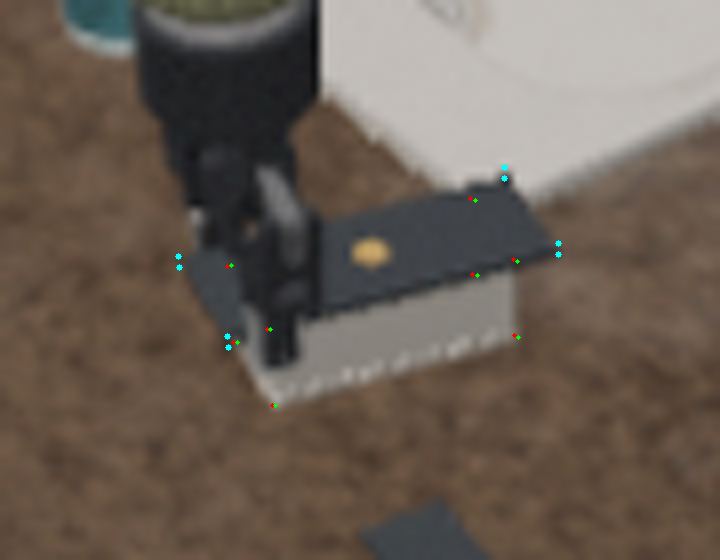

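```bash
cat > sf.py <<'E'
from dot import *
from scipy.spatial.transform import Rotation as Ro
def box6(x,y,zc,a,p,r,dx=.15,dy=.058,h=.006):
    s=np.array([[i*dx/2,j*dy/2,k] for i in(-1,1) for j in(-1,1) for k in(0,h)])
    return Ro.from_euler("ZYX",[a,p,r],degrees=True).apply(s)+[x/1000,y/1000,zc/1000]
def slatefit(c,zb,ucut,free=3,x0=(608,135,-14.)):
    g=cv2.cvtColor(c["img"],cv2.COLOR_BGR2HSV); 
    b=c["img"].astype(float); rb=b[...,2]-b[...,0]; br=b.sum(2)/3
    m=((rb<5)&(br<88)&(br>38)).astype(np.uint8)
    u,v=proj(c,[x0[0]/1000,x0[1]/1000,zb/1000])[0].astype(int); B=(ucut,v-20,u+35,v+22)
    M=m[B[1]:B[3],B[0]:B[2]].astype(float)
    n,l,st,_=cv2.connectedComponentsWithStats((M>0).astype(np.uint8),connectivity=4); k=1+np.argmax(st[1:,4]); M=(l==k).astype(np.uint8); M=cv2.morphologyEx(M,cv2.MORPH_CLOSE,np.ones((5,5),np.uint8)).astype(float)
    def P(p): return box6(p[0],p[1],zb,p[2],p[3] if len(p)>3 else 0,0)
    cost=lambda p:((sil(c,P(p),B)-M)**2).sum()
    best=None
    for k in range(4):
        s=np.array(list(x0)+[0.]*(free-3)) if best is None else best.x
        r=minimize(cost,s,method="Nelder-Mead",options=dict(initial_simplex=s+np.r_[np.zeros((1,free)),np.diag([5,5,4,3][:free])*(1,-1,.5,-.5)[k]],xatol=.02,fatol=1e-4,maxiter=600))
        best=r if best is None or r.fun<best.fun else best
    return best.x.round(2),round(best.fun,1),int(M.sum()),M,B
E
python3 - <<'E'
from sf import *
c=cam("scene")
for fr in(3,4):
    r=slatefit(c,42.5,280,fr); print(r[:3])
M,B=r[3],r[4]; im=c["img"][B[1]:B[3],B[0]:B[2]].copy(); im[M>0]=(0,0,255); cv2.imwrite("pics/mask.png",cv2.resize(np.hstack([c["img"][B[1]:B[3],B[0]:B[2]],im]),None,fx=6,fy=6,interpolation=cv2.INTER_NEAREST))
# worktop plane from depth near dish
W=cloud(c); k=(abs(W[...,2])<.015)&(abs(W[...,0]-.6)<.2)&(abs(W[...,1]-.05)<.25); P=W[k]
A=np.c_[P[:,:2]-P[:,:2].mean(0),np.ones(len(P))]; q=np.linalg.lstsq(A,P[:,2],rcond=None)[0]; print("worktop slope deg along u, across",np.degrees(q[:2]@[.97,-.244]),np.degrees(q[:2]@[.244,.97]),"z",q[2])
E
```

```text
(array([604.51, 136.93, -16.22]), np.float64(22.6), 287)
(array([605.36, 136.68, -15.39,   1.81]), np.float64(22.4), 287)
worktop slope deg along u, across 0.1214653007155724 0.2280717539550985 z 0.0013976446189362852
```

View pics/mask.png

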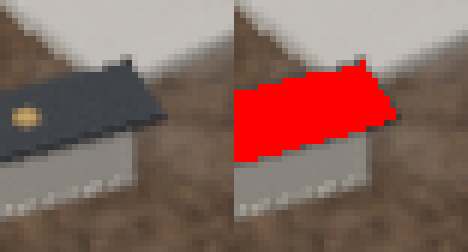

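```bash
sed -i 's/br>38/br>15/' sf.py; python3 - <<'E'
from sf import *
c=cam("scene")
for zb in(42.5,43.5):
  for fr in(3,4):
    r=slatefit(c,zb,281,fr); print(zb,r[:3])
M,B=r[3],r[4]; im=c["img"][B[1]:B[3],B[0]:B[2]].copy(); im[M>0]=(0,0,255); S_=sil(c,box6(605,136.7,42.5,-16,0,0),B); S2=sil(c,box6(607.5,135,42.5,-13.8,0,0),B)
cv2.imwrite("pics/mask2.png",cv2.resize(np.hstack([im]+[np.dstack([s*255,M*255,M*0]).astype(np.uint8) for s in(S_,S2)]),None,fx=6,fy=6,interpolation=cv2.INTER_NEAREST))
E
```

```text
42.5 (array([604.55, 136.36, -15.72]), np.float64(21.9), 275)
42.5 (array([605.38, 136.58, -14.88,   2.  ]), np.float64(22.1), 275)
43.5 (array([603.77, 135.71, -16.22]), np.float64(22.2), 275)
43.5 (array([604.53, 135.51, -14.61,   1.41]), np.float64(22.3), 275)
```

View pics/mask2.png

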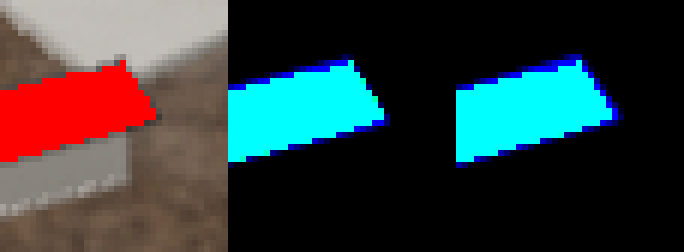

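jog_arm --deltas '[[[0.6,-0.3,-0.8,0,0,0.3,0],[0.6,-0.3,-0.8,0,0,0.3,0]]]'

```text
t: 20.85
position: [0.5545, 0.1475, 0.0221]
orientation: [0.117, 0.993, -0.001, 0.005]
contact_force: [-3.7, 1.3, 3.9]
opening: 0.0562
```

jog_arm --deltas '[[[0,0,-0.5,0,0,0,0],[0,0,-0.5,0,0,0,0]]]'

```text
t: 21.1
position: [0.5545, 0.1475, 0.0221]
orientation: [0.117, 0.993, -0.001, 0.006]
contact_force: [-4.8, -0.2, 9.9]
opening: 0.0562
```

```bash
python3 ov.py c .048; python3 - <<'E'
from sf import *
s=robot.state(); print(s["moment"].round(2))
c=cam("scene"); print([slatefit(c,42,281,fr)[:2] for fr in(3,4)])
u,v=284,203
cv2.imwrite("pics/zz2.png",cv2.resize(c["img"][v-25:v+30,u-35:u+35],None,fx=11,fy=11,interpolation=cv2.INTER_CUBIC))
W=cloud(c)
for o in robot.outline_of("scene","slate"):
    P=W[o["region"]]; P=P[np.isfinite(P[:,2])]
    if .03<np.median(P[:,2]):
        P=P[abs(P[:,2]-np.median(P[:,2]))<.012]
        A=np.c_[P[:,:2]-P[:,:2].mean(0),np.ones(len(P))]; k=np.linalg.lstsq(A,P[:,2],rcond=None)[0]
        print("slopes",np.degrees(k[:2]@[.97,-.244]),np.degrees(k[:2]@[.244,.97]),"z",k[2],rect(P))
E
```

```text
dot [283.71 202.71] [607.8 137.4  48. ]
21.2 [0.5545 0.1475 0.0221] [-5.  -0.1  9.4] 0.056239553051067606
[ 0.06  0.73 -0.05]
[(array([605.29, 136.88, -15.21]), np.float64(21.6)), (array([606.21, 136.98, -14.14,   2.1 ]), np.float64(21.3))]
slopes -0.16107152644400352 -1.598886008874059 z 0.048758992594396706 [607.1 137.  153.1  72.1 -16.5]
```

View pics/zz2.png

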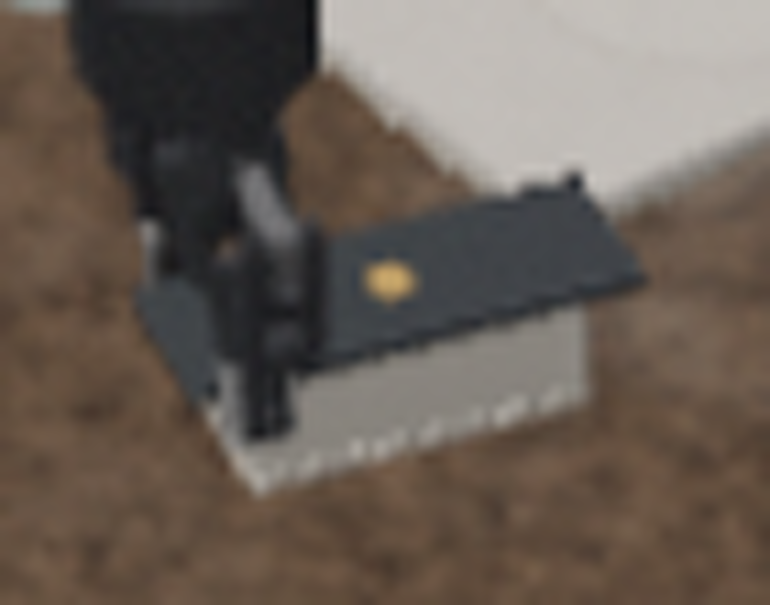

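jog_arm --deltas '[[[0,0,0.2,0,0,0,0],[0,0,0.2,0,0,0,0.2],[0,0,0.2,0,0,0,0.4]]]' --grip_force 20

```text
t: 21.68
position: [0.5545, 0.1475, 0.0221]
orientation: [0.117, 0.993, -0.001, 0.005]
contact_force: [-4.6, 0.8, 7.3]
opening: 0.0559
```

```bash
python3 - <<'E'
from sf import *
s=robot.state(); print(s["t"],s["position"].round(4),s["contact_force"].round(1),s["moment"].round(2),s["opening"])
c=cam("scene"); q,w=dot(c,[608,136],.048); print(q,rayplane(c,q,.048)*1000,[slatefit(c,42,281,fr)[:2] for fr in(3,4)])
E
```

```text
21.675 [0.5545 0.1475 0.0221] [-4.6  0.8  7.3] [0.06 0.7  0.  ] 0.05594376006944578
[np.float64(283.72886297376095), np.float64(202.71137026239066)] [[607.85857814 137.35765291  48.        ]] [(array([605.3 , 136.75, -15.66]), np.float64(21.5)), (array([606.1 , 136.56, -14.57,   1.38]), np.float64(21.3))]
```

jog_arm --deltas '[[[0,0,0,0,0,0,0.6],[0,0,0,0,0,0,0.68],[0,0,0,0,0,0,0.74],[0,0,0,0,0,0,0.8],[0,0,0,0,0,0,0.9],[0,0,0,0,0,0,1],[0,0,0,0,0,0,1],[0,0,0,0,0,0,1]]]'

```text
t: 22.72
position: [0.5546, 0.1474, 0.0214]
orientation: [0.118, 0.993, -0.001, 0.005]
contact_force: [0.6, 0.2, 0.0]
opening: 0.0855
```

```bash
python3 - <<'E'
from sf import *
s=robot.state(); print(s["t"],s["position"].round(4),s["contact_force"].round(1),s["moment"].round(2),s["opening"])
c=cam("scene"); q,w=dot(c,[608,136],.048); print(q,rayplane(c,q,.048)*1000)
u,v=284,203
cv2.imwrite("pics/zz3.png",cv2.resize(c["img"][v-25:v+30,u-35:u+35],None,fx=11,fy=11,interpolation=cv2.INTER_CUBIC))
E
```

```text
22.725 [0.5546 0.1474 0.0214] [0.6 0.2 0. ] [-0.05  0.05 -0.04] 0.08547914554342867
[np.float64(283.79889807162533), np.float64(202.64462809917356)] [[608.25869837 137.50563505  48.        ]]
```

View pics/zz3.png

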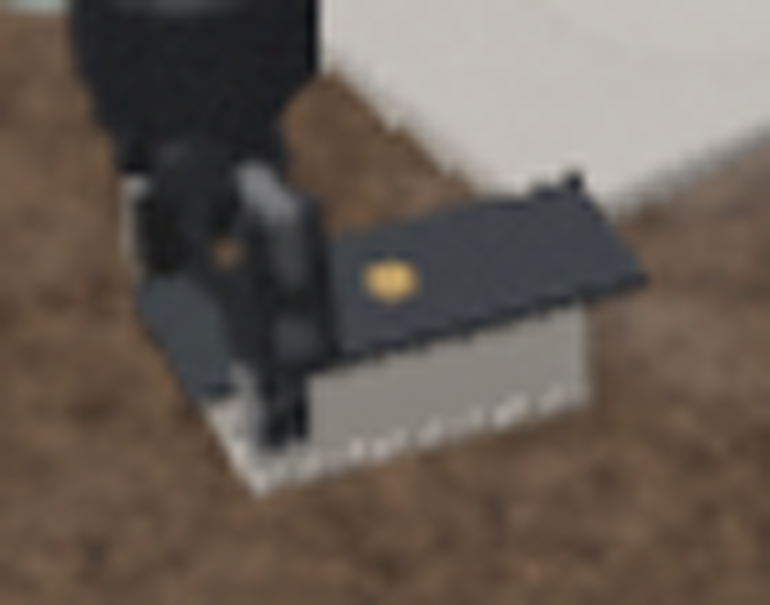

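Released, and the slate did not move. Rising straight up and clearing the view.

jog_arm --deltas '[[[0,0,8,0,0,0,1],[0,0,25,0,0,0,1],[0,0,60,0,0,0,1],[0,0,110,0,0,0,1],[0,0,160,0,0,0,1],[-10,10,200,0,0,0,1],[-40,40,215,0,0,0,1],[-80,80,215,0,0,0,1]]]'

```text
t: 23.78
position: [0.4744, 0.2278, 0.2382]
orientation: [0.118, 0.993, -0.0, 0.007]
contact_force: [0.7, -0.1, -0.4]
opening: 0.0853
```

jog_arm --deltas '[[[-40,40,0,0,0,0,1],[-80,80,0,0,0,0,1],[-120,120,0,0,0,0,1],[-160,160,0,0,0,0,1],[-190,190,0,0,0,0,1],[-210,220,0,0,0,0,1],[-220,240,0,0,0,0,1],[-220,240,0,0,0,0,1]]]'

```text
t: 24.78
position: [0.2538, 0.4681, 0.2367]
orientation: [0.117, 0.993, -0.0, 0.005]
contact_force: [0.1, -0.1, -0.1]
opening: 0.085
```

```bash
python3 look.py f1 608 135 -14 .042; python3 - <<'E'
from fit import *
for n in("scene","top"):
    c=cam(n); m=pick(n,"dish",[608,134],c)
    if m is not None: print(n,"dish",m.sum())
    for t,p in(("lemon",0),("mill",0),("mug",0)):
        W=cloud(c); print(t,[(np.nanmedian(W[o["region"]],0).round(3),round(o["score"],2)) for o in robot.outline_of(n,t)[:1]])
E
```

```text
slate scene (array([610. , 138.3, -14. ]), np.float64(0.158)) 453
slate top (array([609.5, 134.6, -14.5]), np.float64(0.03)) 787
24.975 [0.2551 0.4667 0.2366] [-0.6 -1.   0.9] 0.08563418807568804
scene dish 234
lemon [(array([0.383, 0.352, 0.042]), 0.71)]
mill [(array([ 0.736, -0.004,  0.077]), 0.58)]
mug [(array([ 0.616, -0.4  ,  0.064]), 0.57)]
lemon [(array([0.385, 0.362, 0.046]), 0.86)]
mill [(array([0.733, 0.011, 0.083]), 0.96)]
mug [(array([ 0.623, -0.393,  0.062]), 0.56)]
```

View pics/scene_f1.png

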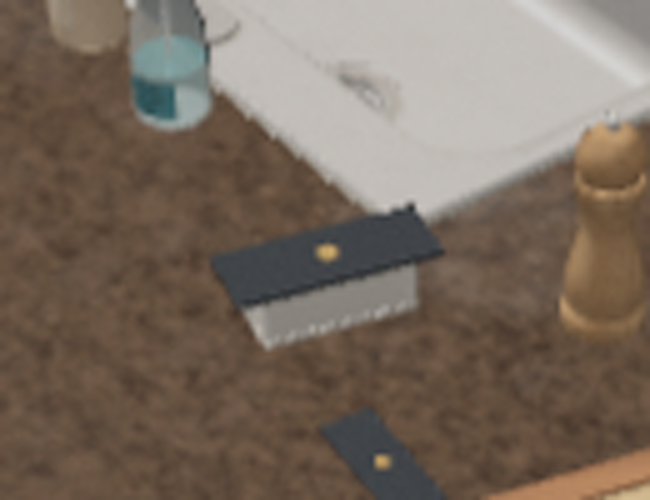

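View pics/top_f1.png

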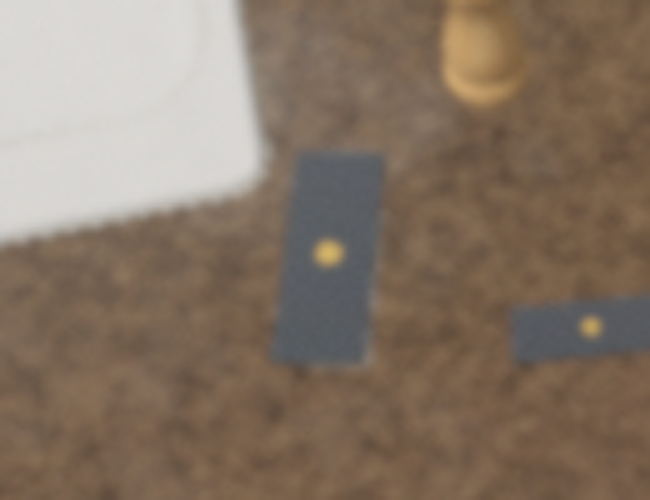

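The final pictures show the slate flat on the dish, with no opening visible in either view. The top view puts the slate at (609.5, 134.6, -14.5°) against the dish's (609.2, 133.6, -14.0°). The mill, mug and lemon read within about 3 mm of where they started.

```bash
python3 -c "
from station import robot
print(robot.hand_in())"
```

```text
the job is handed in; nothing more can be done
None
```

The largest slate is on the olive dish, and the job is handed in at about 26 s of the 54 s allowed.

**What I did:**
- I pressed on the slate with the shut fingertips at about 9–13 N and slid it out until it overhung the board by about 42 mm, lying flat.
- I gripped it across its width, 20 mm from the overhanging end, then lifted it clear and carried it to the dish. In the air it drooped 0.5–0.9°.
- I set it on the rim while still holding it, at about 10 N contact, then let go and backed off.

**Last checks:**
- **Placement:** the top camera puts the slate within about 1 mm of the dish's centre and 0.5° of square. No opening shows in either picture.
- **Bystanders:** the mill, mug and lemon read within about 3 mm of where they started.
- **Disagreement:** the final scene-camera fit put the slate 2–3 mm farther off than the top camera did. Just before release, scene-camera fits also suggested about 1.5° of yaw or 2° of droop, while depth readings and arm kinematics said flat and square. I trusted those and the final top view.

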